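# Ready to file: catch dish under the bar, file drawn from its rack

## Robot

A 6-joint arm with a two-finger parallel gripper is mounted at the origin on a cart in front of the work surface, level with it; the furniture and walls round the work are solid. World frame = base frame: x ahead of the robot, y to its left, z up, the work surface at z = 0. Lengths are in mm, angles in rad, forces in N, time in s.
With the tool pointing down it reaches from about 350 to 975 mm from the base axis. Payload 7.1 kg.
Tool frame: the origin (TCP) lies at the very end of the fingers, on their centre line; the grasp point (between the pads) lies 19 mm behind it; z points along the fingers, y is the line along which they close (so a half turn about z gives the same grasp; the last joint's range is limited). The gripper opens to 88 mm and grips with 3 to 60 N. Pads are 20 mm wide; open, the fingers measure 115 mm over their backs; the gripper's body (75 mm by 178 mm) begins 61 mm behind the grasp point.
Start: joints at [-1.256, 0.423, 1.63, -0, 1.089, -0.019], TCP at [204.789, -590.48, 222.675] pointing down, gripper open.
Joint ranges: [-3, 3], [-0.9, 2.11], [0.09, 2.58], [-1.31, 4.45], [0.11, 2.69], [-2.54, 2.54]. Speed limits (rad/s): [2.39, 2.39, 3.01, 3.14, 3.14, 3.14].

## Interface

Orientations are given as a rotation vector (axis times angle).
In Python, from workcell import get_obs, get_image, job, models gives the robot as it stands.
- The arm moves only by the tool jog_arm, never from a script. Its argument "increments" is one flat list of numbers, 7 for each row, row after row: the turn, a rotation vector about the tool's x, y, z in degrees, then the shift along the tool's x, y, z in mm, then the opening in per cent of the stroke, from 0 (shut) to 100 (fully open). A call has 1 to 12 rows; each row shifts and turns the commanded pose from where the row before left it, along the tool's axes as they then stand; what a row does not reach is not made up. A row lasts 1/8 s, in which the tool goes at most 62.5 mm and 10.7 degrees, less where a joint would pass 70% of its speed; a pose out of reach is approached as far as the arm can. A call is refused whole if a number of a shift passes 62.5 or a number of a turn 10.7, either way. A call with a gripper value outside its range is refused whole. The fingers move at their own pace and stop on an object; the grip force is fixed at half the most. Time passes only in rows, so rows that do not move let the fingers close. It gives the time, the measured TCP pose, the force, the opening and the grip force at its end, in the units of the state.
- get_obs(): the state, without advancing time (a new reading comes with each control period).
- get_image(name): name is "side" or "top" or "wrist"; returns a dict with "pixels" (400x640x3 uint8, blue, green, red), "depth" (400x640 float32, mm along the optical axis (not along the pixel's ray), 0 where there is no reading), "fx", "fy", "cx", "cy" (pixels), "cam_to_world" (4x4, takes a point from camera to world coordinates); the wrist camera has in their place "tool_from_camera" (4x4, takes a point from camera to tool coordinates, whose origin is the TCP and whose axes are the flange's). Camera axes: x right, y up, looking along -z (the intrinsics and any distortion apply to the point x, -y, -z); pixel columns grow to the right and rows downward; lengths in mm; the calibration is good to about 2 mm. A picture is of the moment at which its call begins: read the wrist's pose just before it.
- job.close_job(): hands the job in; it is judged then, once.
Trained networks look in the newest picture that a camera, given by its name, has taken for a name from the list of things; names that differ only in an ending like _2 or _b are one class to them, and where a whole thing is asked for, a point or a joint stands for the part that bears it (a point fixed in the world has none). Each returns a list of dicts, best first, with "p" (0 to 1); they miss things now and then, are a little off and sometimes report something else, mostly with a low value. They report only what shows in the picture. A call takes as long as a camera call. They do not tell look-alikes from the thing itself.
- models.look_for(target, camera): "centre" ([x, y, z] in mm, in world coordinates, good to about 4 mm: the middle of the surface that is visible of it).
- models.regions_of(target, camera): "region" (400x640 bool, what is visible of it).
The state is a dict: "t": time; "qpos": joint angles; "qvel": joint speeds; "joint_torque": joint torques, N m; "ee_pos": TCP position; "orientation": TCP orientation; "ft_force": force on the tool from outside, world axes, zero at the start; "moment": the same for the moment, N m; "width": finger opening in mm; "grasp_force": force on a finger pad.
Only numpy, scipy, OpenCV 4.12 (cv2) and the standard library are available. Lean on these libraries where they do the work, as an engineer would, in place of code of your own. Each camera call takes 0.05 s, during which the arm holds its last target. There are 200 camera calls.

## Task

A copper bar is clamped in the small bench vice to have its end filed. First stand the melting dish upright on the table, right under the bar's projecting free end, so that it will catch the filings, and let go of it; then draw the flat file (the longest of the three) out of the slanted rack by its handle, turn it level with its blade lying flat, and finish while still holding it there: the middle of the blade over the bar's free end, a few centimetres above it, square across the bar and touching nothing but the gripper. Leave the other files and tools where they are.

Things in the scene. Friction and masses are not known exactly. Their poses are not given: they have to be found in the camera images.
- vice: small grey bench vice, fixed; base 150 x 74 mm, jaws 50 mm wide, 66 mm high; origin at the centre of its underside, z up, x along the closing of its jaws, y along the clamped bar towards the bar's free end. Its screw with a tommy bar reaches to x = -116 mm, 55 mm high
- bar_end (a point): on top of the square copper bar (9 x 9 mm) that lies level in the vice's jaws along y, 10 mm in from its free end; axes as the vice's. The bar projects on the vice's +y side only, its free end at y = +80 mm from the vice's origin, 55 mm outside the jaws; its underside is 54 mm and its top 63 mm above the table; below it the table is free
- dish: round open melting dish of burnt ceramic, 120 g, 36 mm high, loose on the table; 68 mm across the rim, 53 mm across the foot, hollow: wall 7 to 10 mm thick at the rim and leaning outward, inside about 50 mm wide at the rim, inner floor 8 to 14 mm up; origin at the centre of its underside, z up
- dish_center (a point): centre of the melting dish, half-way up (18 mm above its underside), z up
- rack: wooden file rack, fixed, base 150 x 212 mm, 110 mm high; origin at the centre of its underside, z up. Three bores at y = -64, 0, +64 mm slant up towards its -x side, 50 degrees above level; each 18 x 14.5 mm in section, 80 mm deep, bottom 36 mm and mouth 97 mm above the table. Each holds one file, handle out, tip on the bottom, with 3 to 4 mm of play; any file may be in any bore
- flat: flat file, 240 mm, 120 g, the longest of the three in the rack: blade 148 mm long, 14 wide, 11 thick, wooden handle 82 mm long, 23 thick. Origin under the blade's tip, x from handle to tip, y across the blade, z square to the blade's flat (z straight up: level and flat). In the rack x points about 48 degrees downward; drawn 85 mm along -x it is clear
- flat_handle (a point): middle of the flat file's handle (the place to grip), 199 mm from the tip along -x, on the handle's axis; axes as the file's
- flat_blade (a point): middle of the flat file's blade, 74 mm from the tip along -x, half-way through its 11 mm thickness, so 125 mm from point flat_handle along +x and 6 mm lower; axes as the file's
- half_handle (a point): middle of the handle (82 mm long, 24 mm thick) of the half-round file, 210 mm long, a bystander in the rack; axes as for the flat file
- needle_handle (a point): middle of the handle (82 mm long, 24 mm thick) of the needle file, 180 mm long with a thin blade, a bystander in the rack; axes as for the flat file
- pliers_center (a point): red-handled pliers, 186 x 52 x 12 mm, lying on the table, bystander; centre
- brush_center (a point): brass brush, 180 x 19 x 15 mm, lying on the table, bystander; centre
- stock_center (a point): square copper bar stock, 160 x 9 x 9 mm, lying on the table, bystander; centre
- dapping_center (a point): brass dapping block, a 50 mm cube with round hollows, bystander; centre
- dropper_center (a point): brown dropper bottle, 33 mm across and 102 mm tall, standing, bystander; centre
- pen_center (a point): marker pen, 135 x 17 x 16 mm, lying on the table, bystander; centre
Not all that is in view belongs to the job. What is shaped like the dish but pink or turquoise is not meant.

How it is judged (in metres and radians):
On the way, in this order (a step that is already met when the one before it is completed fails the run):
1. the dish stands upright on the table under the bar's free end, let go (horizontal distance between dish_center and bar_end below 0.025 m and height (world z) of dish_center between 0.012 and 0.024 m and angle between dish_center's own z axis and vertical below 0.15 rad and contact force between dish and the fingers below 0.1 N and linear speed of dish below 0.02 m/s), for 0.3 s.
2. the flat file is drawn clear of the rack in the gripper (contact force between flat and the fingers above 1 N and height (world z) of flat above 0.095 m and contact force between flat and rack below 0.05 N), for 0.1 s.
At the end, for the whole second after the job is handed in: Dish released, upright on the table, centre within 25 mm of bar_end seen from above; flat file held still and touching nothing else, middle of blade within 30 mm of bar_end seen from above and 15 to 85 mm over it, level and flat within 0.25 rad, square across the bar within 0.35 rad (all of step 1 and contact force between flat and the fingers above 1 N and horizontal distance between flat_blade and bar_end below 0.03 m and z of flat_blade in the frame of bar_end between 0.015 and 0.085 m and angle between flat_blade's own z axis and vertical below 0.25 rad and angle between the x axis of flat and the x axis of vice, either way round below 0.35 rad and linear speed of flat below 0.03 m/s and contact force between flat and vice below 0.05 N and contact force between flat and dish below 0.05 N and contact force between flat and rack below 0.05 N); the arm keeps its last pose, push and grip.
It fails at once if another file is pulled out of the rack or displaced by more than 40 mm (distance of any of half_handle, needle_handle from where it was at the start of the episode above 0.04 m).
It fails at once if a bystander is moved by more than 30 mm (distance of any of pliers_center, brush_center, stock_center, dapping_center, dropper_center, pen_center from where it was at the start of the episode above 0.03 m).
It also fails if it takes over 58 s, if anything falls off the work surface, if the arm or the gripper's body presses on something with over 40 N, if the wrist force passes 120 N, or if a joint passes its speed limit or range.

## Working session

There is one attempt and no reset: what is moved stays moved. The work goes in short steps, Python scripts to look and compute and a tool call to move; the robot and the scene stay as the last step left them, time stands still between calls to the robot, and variables do not carry over. Pictures are saved under pics/ and viewed, at most 10 in all, crops included, and the job is handed in when it is done.

Besides the shell and the picture viewer there is one more tool, called as a command line: name --argument value ..., lists and objects as JSON in quotes. jog_arm: Moves the arm, as the interface text tells. Its arguments: {"type":"object","properties":{"increments":{"type":"array"}},"required":["increments"]}

```bash
mkdir -p pics; cat > h.py <<'E'
import numpy as np, cv2
from scipy.spatial.transform import Rotation as R
from workcell import get_obs, get_image, job, models
def cloud(im):
    d=im["depth"].astype(float); v,u=np.mgrid[0:400,0:640]
    P=np.stack([(u-im["cx"])/im["fx"]*d,-(v-im["cy"])/im["fy"]*d,-d,np.ones_like(d)],-1)
    P=P@np.array(im["cam_to_world"]).T
    P=P[...,:3]; P[d<=0]=np.nan
    return P
E
python3 - <<'E'
from h import *
o=get_obs();print(o)
for c in("top","side"):
    im=get_image(c);cv2.imwrite(f"pics/{c}0.png",im["pixels"]);print(c,[k for k in im],np.round(im["cam_to_world"],3).tolist(),im["fx"])
    np.save(f"{c}0.npy",cloud(im))
    for n in["vice","bar_end","dish","rack","flat","flat_handle","half_handle","needle_handle","pliers_center","brush_center","stock_center","dapping_center","dropper_center","pen_center"]:
        try:print(n,[(np.round(r["centre"]).tolist(),round(r["p"],2)) for r in models.look_for(n,c)[:4]])
        except Exception as e:print(n,e)
E
```

```text
{'t': 0.0, 'qpos': array([-1.25600290e+00,  4.23834879e-01,  1.63065692e+00,  1.38925121e-05,
        1.08857740e+00, -1.90092954e-02]), 'qvel': array([ 0.0001976 , -0.00026025,  0.00120834, -0.00290035, -0.00101911,
        0.00092419]), 'joint_torque': array([ 3.15843885e-03, -5.44624865e+01, -2.73669505e+01,  6.44207094e-02,
        2.28345551e-02, -1.31642605e-04]), 'ee_pos': array([ 204.63153841, -589.98829439,  221.91840577]), 'orientation': array([-3.09649768e+00, -5.21652241e-01,  3.22498134e-04]), 'ft_force': array([-0.3886829 ,  0.95224859, -0.15419372]), 'moment': array([-0.05924867,  0.04215246,  0.01430241]), 'grasp_force': 0.0, 'width': 87.87637878704672}
top ['pixels', 'depth', 'fx', 'fy', 'cx', 'cy', 'cam_to_world'] [[0.011, 0.981, -0.192, 334.057], [-1.0, 0.007, -0.019, 82.462], [-0.017, 0.192, 0.981, 1396.001], [0.0, 0.0, 0.0, 1.0]] 476.07193093345427
vice [([587.0, 1.0, 52.0], 0.85)]
bar_end [([590.0, 2.0, 46.0], 0.59)]
dish [([492.0, 198.0, 15.0], 0.87), ([379.0, 153.0, 19.0], 0.84), ([462.0, 84.0, 14.0], 0.81)]
rack [([627.0, 368.0, 62.0], 0.6)]
flat [([595.0, 27
[... 796 characters left out ...]
17.0, 45.0], 0.88)]
dish [([374.0, 142.0, 28.0], 0.7), ([462.0, 76.0, 21.0], 0.68), ([492.0, 184.0, 22.0], 0.65)]
rack [([622.0, 414.0, 59.0], 0.8)]
flat [([594.0, 276.0, 171.0], 0.7)]
flat_handle [([594.0, 280.0, 175.0], 0.69), ([406.0, 325.0, 14.0], 0.6)]
half_handle [([573.0, 335.0, 156.0], 0.77), ([739.0, 138.0, 10.0], 0.47)]
needle_handle [([551.0, 401.0, 144.0], 0.6), ([594.0, 280.0, 173.0], 0.5)]
pliers_center [([389.0, -234.0, 13.0], 0.61)]
brush_center [([407.0, 323.0, 16.0], 0.55), ([761.0, 15.0, 45.0], 0.48)]
stock_center [([582.0, 15.0, 47.0], 0.44)]
dapping_center [([758.0, -79.0, 45.0], 0.47)]
dropper_center [([759.0, 16.0, 48.0], 0.69)]
pen_center [([381.0, 18.0, 16.0], 0.58)]
```

View pics/top0.png

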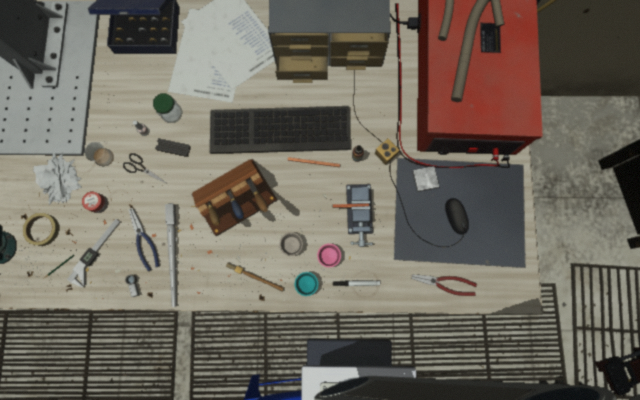

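View pics/side0.png

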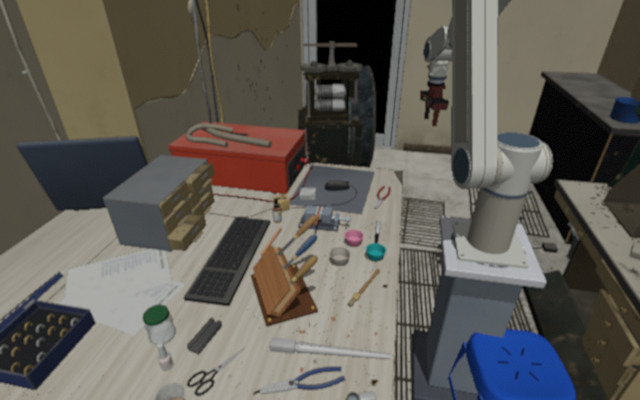

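The top view shows the grey dish at (292,243) and the pink and turquoise decoys at (330,255) and (307,283). The vice is at (358,210) with the bar end at (333,206), and the rack is at (235,197) with three handles. Next I measure these from the depth clouds.

```bash
python3 - <<'E'
from h import *
im=cv2.imread("pics/top0.png");P=np.load("top0.npy")
cv2.imwrite("pics/crop0.png",cv2.resize(im[140:300,180:400],None,fx=3.6,fy=3.6,interpolation=cv2.INTER_CUBIC))
hsv=cv2.cvtColor(im,cv2.COLOR_BGR2HSV)
# bar
m=(P[...,2]>52)&(P[...,2]<75)&(P[...,1]>20)&(P[...,1]<110)&(P[...,0]>530)&(P[...,0]<650)
for v,u in np.argwhere(m): print(u,v,P[v,u].round(),im[v,u])
# dish
get_image("top")
for n in("dish",):
  for r in models.regions_of(n,"top")[:3]:
    q=P[r["region"]];q=q[np.isfinite(q[:,0])];print(n,len(q),q.min(0).round(),q.max(0).round(),q.mean(0).round(),np.median(hsv[r["region"]],0))
# vice
m=(P[...,2]>20)&(P[...,2]<80)&(abs(P[...,1])<60)&(P[...,0]>480)&(P[...,0]<690)
q=P[m];print("vice",cv2.minAreaRect(q[:,:2].astype(np.float32)),len(q))
m2=m&(P[...,2]>55);q=P[m2];print("jaws",cv2.minAreaRect(q[:,:2].astype(np.float32)),q[:,2].max())
for n in("flat_handle","half_handle","needle_handle"):
  for c in("top",):
    for r in models.regions_of(n,c)[:2]:
      q=P[r["region"]];q=q[np.isfinite(q[:,0])&(q[:,2]>100)]
      if len(q)<8: continue
      mu=q.mean(0);w=np.linalg.svd(q-mu)[2][0];t=(q-mu)@w;print(n,r["p"],len(q),mu.round(),w.round(3),t.min().round(),t.max().round())
E
```

```text
352 188 [647.  21.  74.] [100  94  86]
351 189 [646.  24.  66.] [78 74 70]
352 189 [645.  21.  69.] [110 104  94]
351 190 [644.  24.  64.] [80 77 71]
352 190 [643.  21.  66.] [110 103  94]
351 191 [642.  23.  60.] [80 78 70]
352 191 [640.  21.  66.] [112 105  95]
351 192 [640.  23.  56.] [78 74 69]
352 192 [637.  21.  66.] [110 103  94]
351 193 [637.  23.  55.] [75 72 67]
352 193 [635.  21.  64.] [111 105  95]
352 194 [631.  21.  68.] [115 107  96]
352 195 [629.  21.  64.] [114 108  99]
352 196 [625.  21.  68.] [115 108  98]
352 197 [623.  21.  65.] [111 105  97]
352 198 [620.  21.  66.] [115 109  99]
352 199 [616.  21.  68.] [110 104  94]
352 200 [615.  21.  59.] [103 100  93]
352 201 [612.  21.  62.] [134 134 127]
351 202 [610.  23.  55.] [99 99 96]
352 202 [609.  21.  64.] [137 138 130]
351 203 [607.  23.  55.] [80 86 99]
352 203 [606.  21.  62.] [104 109 119]
333 204 [603.  75.  61.] [ 98 121 153]
334 204 [603.  72.  59.] [ 94 119 156]
335 204 [602.  69.  66.] [ 95 118 158]
336 204 [603.  66.  60.] [ 97 122 159]
337 204 [602.  64.  65.] [ 96 120 159]
338 204 [603.  61.  59.] [ 99
[... 3085 characters left out ...]
[ 89. 161. 119.]
dish 447 [458. 162.  -4.] [522. 233.  44.] [492. 197.  19.] [ 21.  34. 122.]
dish 159 [731.  57.  -2.] [758. 212.  17.] [743. 132.   9.] [ 12. 123. 164.]
vice ((575.9725952148438, 12.296989440917969), (184.9652862548828, 87.26294708251953), 5.0724382400512695) 987
jaws ((570.8074951171875, 14.875955581665039), (163.7322235107422, 86.01203918457031), 0.01784217357635498) 73.51036898798702
flat_handle 0.49 218 [598. 273. 172.] [-0.608 -0.376  0.699] -101.0 62.0
half_handle 0.75 177 [574. 333. 162.] [-0.61  -0.377  0.697] -87.0 46.0
needle_handle 0.56 707 [634. 371. 107.] [-0.529  0.849  0.002] -97.0 96.0
needle_handle 0.44 147 [552. 393. 151.] [-0.653 -0.386  0.651] -67.0 36.0
```

View pics/crop0.png

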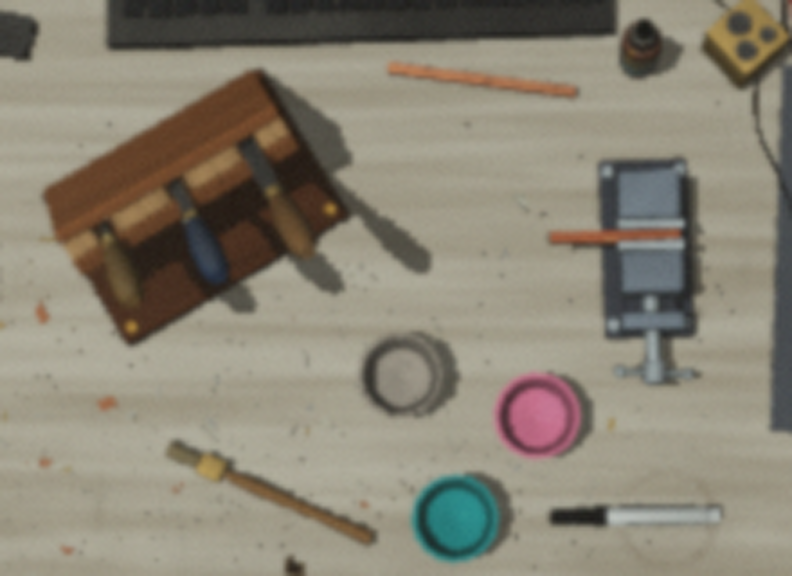

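```bash
cat >> h.py <<'E'
def down(a):  # tool pointing down, closing axis (tool y) at angle a deg in world
    a=np.radians(a); y=np.array([np.cos(a),np.sin(a),0]); z=np.array([0,0,-1.]); return np.c_[np.cross(y,z),y,z]
def plan(wps,p=None,Rm=None,dec=1):
    """wps: (pos,R,grip,rows); prints increments; rounding error is carried along"""
    o=get_obs()
    if p is None:p=o["ee_pos"]
    if Rm is None:Rm=R.from_rotvec(o["orientation"]).as_matrix()
    p=np.array(p,float); out=[]
    for q,Q,g,n in wps:
        q=np.array(q,float)
        for k in range(n,0,-1):
            dR=R.from_rotvec(R.from_matrix(Rm.T@Q).as_rotvec()/k)
            w=np.round(np.degrees(dR.as_rotvec()),1)+0.; 
            s=(q-p)/k
            # try order: shift in old tool axes
            s=np.round(Rm.T@s,dec)+0.
            assert abs(s).max()<=62.5 and abs(w).max()<=10.7,(s,w)
            p=p+Rm@s; Rm=Rm@R.from_rotvec(np.radians(w)).as_matrix()
            out.append([float(x) for x in (*w,*s,g)])
    for i in range(0,len(out),12): print(",\n".join(",".join("%g"%x for x in r) for r in out[i:i+12]),"\n--")
    return p,Rm
E
python3 - <<'E'
from h import *
p,r=plan([((492,197,170),down(-30),100,18)],dec=0);print(p)
E
```

```text
0,0,-2.3,29,-36,3,100,
0,0,-2.3,31,-35,3,100,
0,0,-2.3,32,-34,3,100,
0,0,-2.3,34,-32,3,100,
0,0,-2.3,35,-31,3,100,
0,0,-2.3,36,-30,3,100,
0,0,-2.3,37,-28,3,100,
0,0,-2.3,38,-26,3,100,
0,0,-2.2,39,-25,3,100,
0,0,-2.3,40,-23,3,100,
0,0,-2.2,41,-22,3,100,
0,0,-2.3,42,-20,3,100 
--
0,0,-2.2,43,-19,3,100,
0,0,-2.3,44,-17,3,100,
0,0,-2.2,44,-15,3,100,
0,0,-2.3,45,-13,3,100,
0,0,-2.2,45,-12,2,100,
0,0,-2.3,45,-10,3,100 
--
[491.6559853  197.00099443 169.69742036]
```

jog_arm --increments '[0, 0, -2.3, 29, -36, 3, 100, 0, 0, -2.3, 31, -35, 3, 100, 0, 0, -2.3, 32, -34, 3, 100, 0, 0, -2.3, 34, -32, 3, 100, 0, 0, -2.3, 35, -31, 3, 100, 0, 0, -2.3, 36, -30, 3, 100, 0, 0, -2.3, 37, -28, 3, 100, 0, 0, -2.3, 38, -26, 3, 100, 0, 0, -2.2, 39, -25, 3, 100, 0, 0, -2.3, 40, -23, 3, 100, 0, 0, -2.2, 41, -22, 3, 100, 0, 0, -2.3, 42, -20, 3, 100]'

```text
t: 3.25
ee_pos: [396.5, -64.9, 186.9]
orientation: [2.885, 1.242, 0.001]
ft_force: [0.3, -0.8, 0.2]
width: 87.8
grasp_force: 0.0
```

jog_arm --increments '[0, 0, -2.2, 43, -19, 3, 100, 0, 0, -2.3, 44, -17, 3, 100, 0, 0, -2.2, 44, -15, 3, 100, 0, 0, -2.3, 45, -13, 3, 100, 0, 0, -2.2, 45, -12, 2, 100, 0, 0, -2.3, 45, -10, 3, 100, 0, 0, 0, 0, 0, 0, 100, 0, 0, 0, 0, 0, 0, 100]'

```text
t: 4.25
ee_pos: [491.0, 196.5, 169.4]
orientation: [2.72, 1.572, -0.002]
ft_force: [-1.1, 0.4, -0.3]
width: 87.8
grasp_force: 0.0
```

```bash
cat >> h.py <<'E'
def wrist():
    o=get_obs(); im=get_image("wrist"); T=np.eye(4); T[:3,:3]=R.from_rotvec(o["orientation"]).as_matrix(); T[:3,3]=o["ee_pos"]
    im["cam_to_world"]=T@np.array(im["tool_from_camera"]); return im
E
python3 - <<'E'
from h import *
im=wrist();cv2.imwrite("pics/w1.png",im["pixels"]);P=cloud(im);np.save("w1.npy",P);print(get_obs()["ee_pos"],get_obs()["t"])
for n in("dish","vice","bar_end","flat_handle","half_handle"):print(n,[(np.round(r["centre"]).tolist(),round(r["p"],2)) for r in models.look_for(n,"wrist")[:4]])
for r in models.regions_of("dish","wrist")[:3]:
    q=P[r["region"]];q=q[np.isfinite(q[:,0])];q=q[(q[:,2]>31)&(q[:,2]<42)]
    if len(q)>20:print(len(q),cv2.minEnclosingCircle(q[:,:2].astype(np.float32)),np.percentile(q,[1,99],axis=0).round())
E
```

```text
[490.98704591 196.06818831 169.51831509] 4.3
dish [([486.0, 187.0, 17.0], 0.94), ([463.0, 91.0, 13.0], 0.83), ([381.0, 146.0, 10.0], 0.8), ([623.0, 22.0, 20.0], 0.63)]
vice [([618.0, 24.0, 19.0], 0.59), ([568.0, 257.0, 208.0], 0.55)]
bar_end [([622.0, 23.0, 15.0], 0.59), ([747.0, 10.0, 6.0], 0.41)]
flat_handle [([568.0, 263.0, 201.0], 0.87), ([599.0, 296.0, 14.0], 0.55)]
half_handle [([742.0, 142.0, 8.0], 0.45)]
514 ((459.29779052734375, 87.45755004882812), 33.75262451171875) [[429.  68.  31.]
 [492. 120.  37.]]
375 ((379.86871337890625, 149.82846069335938), 32.642398834228516) [[348. 122.  31.]
 [411. 179.  37.]]
1255 ((489.77593994140625, 195.43760681152344), 34.05775833129883) [[457. 163.  31.]
 [523. 228.  37.]]
```

View pics/w1.png

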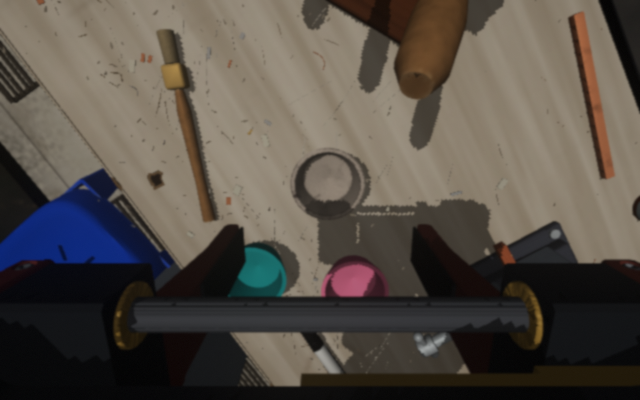

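The wrist picture shows the grey dish centred at (329,180) with its rim circle of radius 34 mm at (490,196). The flat file's handle end is at (417,85), beside the gripper. Next I descend and grip.

jog_arm --increments '[0, 0, 0, 0, 0, 40, 100, 0, 0, 0, 0, 0, 40, 100, 0, 0, 0, 0, 0, 40, 100, 0, 0, 0, 0, 0, 30, 100, 0, 0, 0, 0, 0, 10, 100, 0, 0, 0, 0, 0, 0, 100, 0, 0, 0, 0, 0, 0, 0, 0, 0, 0, 0, 0, 0, 0, 0, 0, 0, 0, 0, 0, 0, 0, 0, 0, 0, 0, 0, 0]'

```text
t: 5.85
ee_pos: [492.1, 197.3, 10.6]
orientation: [2.72, 1.571, 0.002]
ft_force: [-1.1, 0.7, 7.5]
width: 65.3
grasp_force: 30.0
```

```bash
python3 - <<'E'
from h import *
o=get_obs();print(o["ee_pos"],o["width"],o["grasp_force"])
x,y,z=o["ee_pos"]
plan([((x,y,z+9),down(-30),0,2),((595,150,z+9),down(0),0,9)])
E
```

```text
[492.0619397  197.32961382  10.59805013] 65.29919896565183 30.001094983017538
0,0,0,0,0,-4.5,0,
0,-0.1,0,0,0,-4.5,0,
0,0,-3.3,1.2,12.5,0,0,
0,0,-3.3,0.4,12.6,0,0,
0,0,-3.3,-0.3,12.6,0,0,
0,0,-3.3,-1,12.5,0,0,
0,0,-3.4,-1.7,12.5,0,0,
0,0,-3.3,-2.5,12.3,0,0,
0,0,-3.4,-3.2,12.2,0,0,
0,0,-3.3,-3.9,12,0,0,
0,0.1,-3.4,-4.6,11.7,0.1,0 
--
```

jog_arm --increments '[0, 0, 0, 0, 0, -4.5, 0, 0, 0, 0, 0, 0, -4.5, 0, 0, 0, -3.3, 1.2, 12.5, 0, 0, 0, 0, -3.3, 0.4, 12.6, 0, 0, 0, 0, -3.3, -0.3, 12.6, 0, 0, 0, 0, -3.3, -1, 12.5, 0, 0, 0, 0, -3.4, -1.7, 12.5, 0, 0, 0, 0, -3.3, -2.5, 12.3, 0, 0, 0, 0, -3.4, -3.2, 12.2, 0, 0, 0, 0, -3.3, -3.9, 12, 0, 0, 0, 0, -3.4, -4.6, 11.7, 0, 0, 0, 0, 0, 0, 0, 0, 0]'

```text
t: 7.35
ee_pos: [595.2, 149.3, 18.9]
orientation: [2.222, 2.22, 0.001]
ft_force: [0.5, -0.4, -1.3]
width: 64.8
grasp_force: 30.0
```

```bash
python3 - <<'E'
from h import *
o=get_obs();print(o["ee_pos"],o["width"],o["grasp_force"])
im=wrist();cv2.imwrite("pics/w2.png",im["pixels"]);P=cloud(im)
hsv=cv2.cvtColor(im["pixels"],cv2.COLOR_BGR2HSV)
m=(hsv[...,0]<18)&(hsv[...,1]>90)&(P[...,2]>50)&(P[...,2]<75)&(P[...,1]<110)
q=P[m];print(len(q))
if len(q):print(np.percentile(q,[1,50,99],axis=0).round(1))
Pt=cloud(get_image("top"))
m=(abs(Pt[...,1]-150)<45)&(Pt[...,2]>-20)&(abs(Pt[...,0]-599)<50)
for n in("bar_end","dish","flat_handle"):print(n,[(np.round(r["centre"]).tolist(),round(r["p"],2)) for r in models.look_for(n,"wrist")[:3]])
plan([((599,73,o["ee_pos"][2]),down(0),0,6),((599,73,o["ee_pos"][2]-8),down(0),0,3)])
E
```

```text
[595.24076364 149.33578453  18.85223404] 64.81768948942288 29.999548556916125
0
bar_end []
dish [([595.0, 141.0, 20.0], 0.71)]
flat_handle []
0,0,0,-12.8,0.8,0,0,
0,0,0,-12.8,0.9,0,0,
0,0,0,-12.8,0.8,-0.1,0,
0,0,0,-12.8,0.9,0,0,
0,0,0,-12.8,0.8,-0.1,0,
0,0,0,-12.8,0.9,0,0,
0,0,0,0,0,2.7,0,
0,0,0,0,0,2.6,0,
0,0,0,0,0,2.7,0 
--
```

View pics/w2.png

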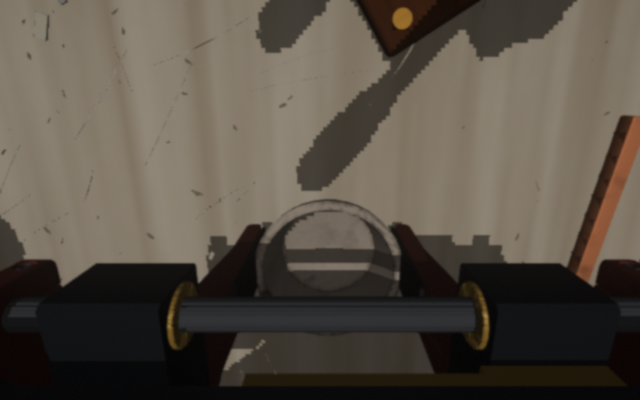

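The wrist picture shows the dish held upright between the pads at (329,265). Next I move it in under the bar, lower it and release.

jog_arm --increments '[0, 0, 0, -12.8, 0.8, 0, 0, 0, 0, 0, -12.8, 0.8, 0, 0, 0, 0, 0, -12.8, 0.8, 0, 0, 0, 0, 0, -12.8, 0.8, 0, 0, 0, 0, 0, -12.8, 0.8, 0, 0, 0, 0, 0, -12.8, 0.8, 0, 0, 0, 0, 0, 0, 0, 2.7, 0, 0, 0, 0, 0, 0, 2.7, 0, 0, 0, 0, 0, 0, 2.7, 0, 0, 0, 0, 0, 0, 0, 0]'

```text
t: 8.85
ee_pos: [599.3, 73.2, 10.7]
orientation: [-2.22, -2.223, 0.0]
ft_force: [-1.6, -0.6, 2.7]
width: 64.9
grasp_force: 30.0
```

jog_arm --increments '[0, 0, 0, 0, 0, 0, 60, 0, 0, 0, 0, 0, 0, 100, 0, 0, 0, 0, 0, 0, 100, 0, 0, 0, 0, 0, 0, 100, 0, 0, 0, 0, 0, -30, 100, 0, 0, 0, 0, 0, -40, 100, 0, 0, 0, 0, 0, -40, 100, 0, 0, 0, 0, 0, -50, 100, 0, 0, 0, 40, 0, -50, 100, 0, 0, 0, 40, 0, -50, 100, 0, 0, 0, 40, 0, -30, 100, 0, 0, 0, 0, 0, 0, 100]'

```text
t: 10.35
ee_pos: [600.5, 193.6, 301.2]
orientation: [2.216, 2.224, 0.008]
ft_force: [-1.2, 0.4, -1.0]
width: 88.0
grasp_force: 0.0
```

```bash
python3 - <<'E'
from h import *
o=get_obs();print(o["ee_pos"],o["width"],o["t"])
im=wrist();cv2.imwrite("pics/w3.png",im["pixels"]);P=cloud(im);np.save("w3.npy",P)
hsv=cv2.cvtColor(im["pixels"],cv2.COLOR_BGR2HSV)
m=(hsv[...,0]<18)&(hsv[...,1]>90)&(P[...,2]>50)&(P[...,2]<75)&(P[...,1]<110)&(P[...,1]>20)
q=P[m];print(len(q))
if len(q):print(np.percentile(q,[1,50,99],axis=0).round(1))
for n in("dish","bar_end","flat_handle","half_handle"):print(n,[(np.round(r["centre"]).tolist(),round(r["p"],2)) for r in models.look_for(n,"wrist")[:3]])
for n in("dish",):
  for r in models.regions_of(n,"wrist")[:4]:
    q=P[r["region"]];q=q[np.isfinite(q[:,0])];q=q[(q[:,2]>31)&(q[:,2]<42)]
    if len(q)>20:print(len(q),cv2.minEnclosingCircle(q[:,:2].astype(np.float32)))
E
```

```text
[600.49615407 193.60755856 301.1821516 ] 88.00628024564367 10.35
284
[[ 593.6   21.3   51.9]
 [ 597.7   51.8   62.3]
 [1011.5  100.3   64.1]]
dish [([443.0, 95.0, 26.0], 0.93), ([600.0, 63.0, 20.0], 0.86), ([373.0, 149.0, 17.0], 0.8)]
bar_end [([593.0, 22.0, 33.0], 0.7), ([379.0, 48.0, 17.0], 0.37)]
flat_handle [([646.0, 328.0, 72.0], 0.72), ([591.0, 273.0, 184.0], 0.67)]
half_handle [([567.0, 329.0, 176.0], 0.72), ([407.0, 317.0, 11.0], 0.61)]
352 ((458.0982666015625, 86.19441223144531), 34.03276824951172)
633 ((376.9419250488281, 149.61166381835938), 34.61946487426758)
460 ((599.215087890625, 70.65153503417969), 34.15372085571289)
```

View pics/w3.png

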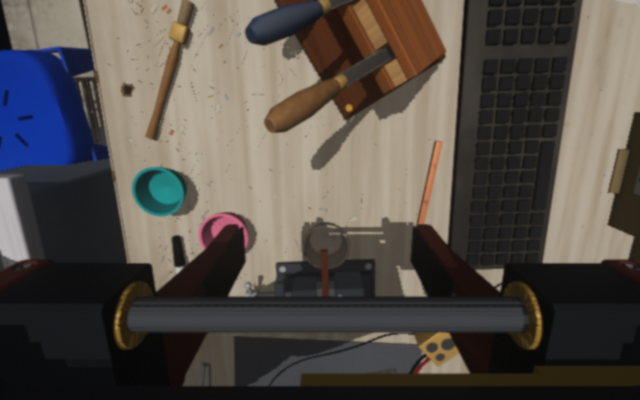

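The wrist picture shows the dish under the bar at (325,243), with its centre measured at (599,71). The flat file's handle spans (270,118) to (345,80). Next I fit its axis.

```bash
python3 - <<'E'
from h import *
from scipy.optimize import least_squares
Ps=[np.load(f).reshape(-1,3) for f in("w1.npy","w3.npy","top0.npy","side0.npy")]
w0=np.array([-.60,-.37,.70]);w0/=np.linalg.norm(w0);c0=np.array([596,275,172.])
def fit(qs,c,w,r=None):
    def res(x):
        n=np.array([x[2],x[3],1.]);n/=np.linalg.norm(n);d=qs-np.array([x[0],x[1],c[2]])
        return np.linalg.norm(d-np.outer(d@n,n),axis=1)-(x[4])
    s=least_squares(res,[c[0],c[1],w[0]/w[2],w[1]/w[2],11.],loss="soft_l1",f_scale=1.5,bounds=([-2e3]*2+[-3]*2+[9],[2e3]*2+[3]*2+[13]))
    n=np.array([s.x[2],s.x[3],1.]);n/=np.linalg.norm(n);return np.array([s.x[0],s.x[1],c[2]]),n,s.x[4],np.median(abs(s.fun))
for sel in([0],[1],[2],[3],[0,1]):
    q=np.vstack([Ps[i] for i in sel]);q=q[np.isfinite(q[:,0])];c,w=c0,w0
    for it in range(4):
        d=q-c;t=d@w;rr=np.linalg.norm(d-np.outer(t,w),axis=1)
        k=(rr<(22 if it<2 else 16))&(t>-20)&(t<70)
        if k.sum()<20:break
        c,w,r,e=fit(q[k],c,w)
    d=q-c;t=d@w;rr=np.linalg.norm(d-np.outer(t,w),axis=1);k=rr<16
    h,_=np.histogram(t[k],np.arange(-80,90,5))
    print(sel,k.sum(),c.round(1),w.round(3),"r",round(r,1),"e",e.round(2),"elev",np.degrees(np.arcsin(w[2])).round(1),"yaw",np.degrees(np.arctan2(-w[1],-w[0])).round(1),"tmax",np.percentile(t[k],[90,99,99.8]).round())
    te=np.percentile(t[k],99.5);print(" end",(c+te*w).round(1),"mid",(c+(te-41)*w).round(1))
E
```

```text
[0] 5448 [596.  275.6 172. ] [-0.671 -0.48   0.565] r 9.0 e 0.94 elev 34.4 yaw 35.6 tmax [ 59. 144. 146.]
 end [498.7 206.1 254. ] mid [526.2 225.8 230.8]
[1] 4348 [590.4 269.2 172. ] [-0.62  -0.387  0.682] r 9.0 e 0.89 elev 43.0 yaw 31.9 tmax [44. 53. 53.]
 end [557.6 248.7 208.1] mid [583.  264.6 180.2]
[2] 384 [592.6 269.9 172. ] [-0.613 -0.382  0.691] r 9.0 e 1.2 elev 43.7 yaw 31.9 tmax [47. 56. 58.]
 end [558.1 248.5 210.8] mid [583.3 264.2 182.5]
[3] 412 [590.9 270.2 172. ] [-0.619 -0.358  0.699] r 9.1 e 1.2 elev 44.3 yaw 30.0 tmax [37. 53. 54.]
 end [557.7 251.1 209.4] mid [583.1 265.7 180.8]
[0, 1] 15381 [592.6 272.  172. ] [-0.647 -0.435  0.626] r 9.0 e 0.92 elev 38.8 yaw 34.0 tmax [141. 151. 153.]
 end [494.3 205.8 267.2] mid [520.8 223.7 241.6]
```

```bash
cat >> h.py <<'E'
def tilt(yaw,t,s=-1):
    """tool z in the vertical plane at yaw (deg), t deg off down: + points back (-d); tool y = s*(z x d)"""
    a=np.radians(yaw);t=np.radians(t);d=np.array([np.cos(a),np.sin(a),0]);y=s*np.array([-np.sin(a),np.cos(a),0])
    z=-np.sin(t)*d-np.cos(t)*np.array([0,0,1.]);return np.c_[np.cross(y,z),y,z]
E
python3 - <<'E'
from h import *
print(get_obs()["qpos"].round(2))
G=tilt(31.5,36);mid=np.array([582.5,264.5,180.5]);g=mid+19*G[:,2];print(G.round(2),g)
plan([(g-110*G[:,2],G,55,11)],dec=0)
E
```

```text
[ 0.29  0.36  1.55 -0.    1.24  0.29]
[[ 0.69  0.52 -0.5 ]
 [ 0.42 -0.85 -0.31]
 [-0.59 -0.   -0.81]] [572.97778303 258.66477794 165.12867711]
1.7,-3,5.1,9,3,4,55,
1.7,-3,5.1,10,2,3,55,
1.7,-3,5.1,10,1,3,55,
1.7,-3,5.1,10,0,2,55,
1.7,-2.9,5.2,10,-1,2,55,
1.6,-2.9,5.1,10,-1,1,55,
1.6,-3,5.2,10,-2,1,55,
1.7,-2.9,5.1,10,-3,0,55,
1.6,-3,5.2,10,-4,0,55,
1.7,-2.9,5.1,9,-6,-1,55,
1.6,-3,5.2,9,-6,-1,55 
--
```

jog_arm --increments '[1.7, -3, 5.1, 9, 3, 4, 55, 1.7, -3, 5.1, 10, 2, 3, 55, 1.7, -3, 5.1, 10, 1, 3, 55, 1.7, -3, 5.1, 10, 0, 2, 55, 1.7, -2.9, 5.2, 10, -1, 2, 55, 1.6, -2.9, 5.1, 10, -1, 1, 55, 1.6, -3, 5.2, 10, -2, 1, 55, 1.7, -2.9, 5.1, 10, -3, 0, 55, 1.6, -3, 5.2, 10, -4, 0, 55, 1.7, -2.9, 5.1, 9, -6, -1, 55, 1.6, -3, 5.2, 9, -6, -1, 55, 0, 0, 0, 0, 0, 0, 55]'

```text
t: 12.15
ee_pos: [628.7, 293.0, 253.0]
orientation: [2.73, 0.772, -0.888]
ft_force: [0.4, -0.2, -0.4]
width: 48.3
grasp_force: 0.0
```

```bash
python3 - <<'E'
from h import *
o=get_obs();print(o["ee_pos"],o["qpos"].round(2),o["width"],R.from_rotvec(o["orientation"]).as_matrix().round(3))
im=wrist();cv2.imwrite("pics/w4.png",im["pixels"]);P=cloud(im);np.save("w4.npy",P)
Rm=R.from_rotvec(o["orientation"]).as_matrix()
for n in("flat_handle","half_handle"):
  for r in models.regions_of(n,"wrist")[:2]:
    q=P[r["region"]];q=q[np.isfinite(q[:,0])];L=(q-o["ee_pos"])@Rm;print(n,round(r["p"],2),q.mean(0).round(),"tool:",np.percentile(L,[2,50,98],axis=0).round().tolist())
G=tilt(31.5,36);mid=np.array([582.5,264.5,180.5]);g=mid+19*G[:,2]
plan([(g-50*G[:,2],G,55,3),(g,G,55,4)])
E
```

```text
[628.71493846 292.974841   253.01157763] [ 0.45  0.84  0.96 -0.07  1.97  1.46] 48.307119498791124 [[ 0.689  0.524 -0.501]
 [ 0.423 -0.852 -0.308]
 [-0.589  0.    -0.808]]
flat_handle 0.73 [739. 105.   8.] tool: [[116.0, 183.0, 185.0], [141.0, 217.0, 200.0], [162.0, 256.0, 220.0]]
flat_handle 0.71 [605. 279. 154.] tool: [[-37.0, -10.0, 79.0], [32.0, -0.0, 90.0], [119.0, 10.0, 105.0]]
half_handle 0.79 [583. 338. 150.] tool: [[-7.0, -72.0, 82.0], [44.0, -62.0, 90.0], [119.0, -53.0, 105.0]]
0,-0.1,0,0.1,0.1,20.6,55,
0.1,0,0,0.1,0,20.6,55,
0,-0.1,0.1,0.1,0.1,20.6,55,
0,0,0,0,0,12.5,55,
0,0,0,0,0,12.5,55,
0,0,0,0,0,12.5,55,
0,0,0,0.1,0,12.5,55 
--
```

View pics/w4.png

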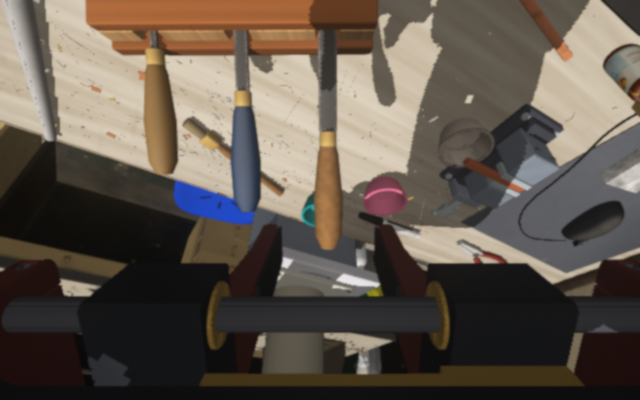

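The wrist picture shows the flat file's handle centred between the fingers, from (327,135) to (329,245), with the half-round clear at x≈245. Next I go in and grip.

jog_arm --increments '[0, 0, 0, 0, 0, 20.5, 55, 0, 0, 0, 0, 0, 20.5, 55, 0, 0, 0, 0, 0, 20.5, 55, 0, 0, 0, 0, 0, 12.5, 55, 0, 0, 0, 0, 0, 12.5, 55, 0, 0, 0, 0, 0, 12.5, 55, 0, 0, 0, 0, 0, 12.5, 55, 0, 0, 0, 0, 0, 0, 0, 0, 0, 0, 0, 0, 0, 0, 0, 0, 0, 0, 0, 0, 0, 0, 0, 0, 0, 0, 0, 0]'

```text
t: 13.68
ee_pos: [573.3, 259.7, 165.8]
orientation: [2.732, 0.772, -0.882]
ft_force: [0.8, 0.1, 1.0]
width: 21.0
grasp_force: 30.0
```

```bash
python3 - <<'E'
from h import *
o=get_obs();print(o["ee_pos"],o["width"],o["grasp_force"],o["ft_force"].round(1))
G=R.from_rotvec(o["orientation"]).as_matrix();e=np.radians(48.5);a=np.radians(31.5)
u=np.array([-np.cos(e)*np.cos(a),-np.cos(e)*np.sin(a),np.sin(e)])
plan([(o["ee_pos"]+100*u,G,0,10)])
E
```

```text
[573.34115868 259.67223598 165.83948604] 20.97146056787607 30.00016178470105 [0.8 0.1 1. ]
0,0,0,-9.8,0,-2.2,0,
0,0,0,-9.8,0,-2.2,0,
0,0,0,-9.7,0,-2.2,0,
0,0,0,-9.8,0,-2.2,0,
0,0,0,-9.7,0,-2.2,0,
0,0,0,-9.8,0,-2.2,0,
0,0,0,-9.7,0,-2.2,0,
0,0,0,-9.8,0,-2.2,0,
0,0,0,-9.7,0,-2.2,0,
0,0,0,-9.8,0,-2.2,0 
--
```

jog_arm --increments '[0, 0, 0, -9.8, 0, -2.2, 0, 0, 0, 0, -9.8, 0, -2.2, 0, 0, 0, 0, -9.8, 0, -2.2, 0, 0, 0, 0, -9.8, 0, -2.2, 0]'

```text
t: 14.18
ee_pos: [549.8, 245.3, 196.4]
orientation: [2.732, 0.772, -0.883]
ft_force: [-0.5, -0.8, -1.1]
width: 21.3
grasp_force: 30.0
```

jog_arm --increments '[0, 0, 0, -9.8, 0, -2.2, 0, 0, 0, 0, -9.8, 0, -2.2, 0, 0, 0, 0, -9.8, 0, -2.2, 0, 0, 0, 0, -9.8, 0, -2.2, 0, 0, 0, 0, -9.8, 0, -2.2, 0, 0, 0, 0, -9.8, 0, -2.2, 0, 0, 0, 0, -9.8, 0, -2.2, 0, 0, 0, 0, 0, 0, 0, 0]'

```text
t: 15.18
ee_pos: [510.5, 221.2, 249.1]
orientation: [2.732, 0.772, -0.882]
ft_force: [0.2, -0.4, -1.4]
width: 21.6
grasp_force: 30.0
```

```bash
python3 - <<'E'
from h import *
o=get_obs();print(o["ee_pos"],o["width"],o["grasp_force"],o["ft_force"].round(1),o["t"])
im=wrist();cv2.imwrite("pics/w5.png",im["pixels"]);P=cloud(im);np.save("w5.npy",P)
Rm=R.from_rotvec(o["orientation"]).as_matrix()
L=(P-o["ee_pos"])@Rm
k=(abs(L[...,1])<14)&(L[...,2]>-60)&(L[...,2]<70)&(L[...,0]>25)&(L[...,0]<230)
q=L[k];print(len(q))
for a in range(25,230,10):
    s=q[(q[:,0]>=a)&(q[:,0]<a+10)]
    if len(s)>5:print(a,len(s),np.median(s,0).round(1),np.percentile(s[:,1],[3,97]).round(1),s[:,2].min().round(1))
E
```

```text
[510.51843404 221.1975623  249.14765225] 21.574573834976757 29.99983569723554 [ 0.2 -0.4 -1.4] 15.175
6782
25 843 [ 30.   -0.  -19.7] [-7.8  7.7] -23.3
35 705 [ 39.6  -0.  -16.8] [-6.3  6.4] -21.0
45 679 [ 50.4  -0.  -14.1] [-5.9  6.3] -18.4
55 710 [ 60.   -0.1 -10.2] [-6.7  6.6] -12.3
65 710 [69.9 -0.1 -8.8] [-6.7  6.4] -11.0
75 756 [80.1 -0.1 -7.5] [-6.6  6.6] -9.7
85 774 [90.  -0.1 -6.1] [-6.5  6.8] -8.5
95 814 [100.   -0.1  -4.7] [-6.6  6.5] -7.4
105 791 [ 1.098e+02 -1.000e-01 -3.500e+00] [-6.6  6.5] -5.8
```

View pics/w5.png

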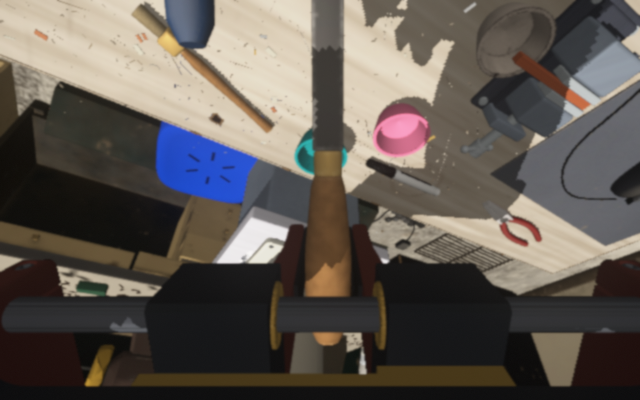

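The wrist picture shows the file held straight, with the blade along column 327 and upwards, clear of the rack. The other handles are untouched. Next I plan the swing to level over the bar.

```bash
python3 - <<'E'
from h import *
o=get_obs();p=o["ee_pos"];G=R.from_rotvec(o["orientation"]).as_matrix()
F=tilt(0,-7.6);T=np.array([598,66,108])-F@[127,0,4.3];print(T,F.round(2))
e=np.radians(48.5);a=np.radians(31.5);u=np.array([-np.cos(e)*np.cos(a),-np.cos(e)*np.sin(a),np.sin(e)])
plan([(p+24*u,G,0,2),((478,190,265),F,0,10),(T+[0,0,90],F,0,6),(T,F,0,5)])
E
```

```text
[471.54692391  66.          95.46566526] [[ 0.99  0.    0.13]
 [ 0.   -1.    0.  ]
 [ 0.13 -0.   -0.99]]
0,0,0,-11.7,0,-2.6,0,
0,0,0,-11.7,0,-2.7,0,
0.8,4.2,3.1,-2.2,1,1.8,0,
0.8,4.2,3.1,-2.3,1.1,1.6,0,
0.8,4.2,3.1,-2.3,1.2,1.4,0,
0.8,4.2,3.1,-2.3,1.4,1.2,0,
0.8,4.2,3.2,-2.3,1.5,1.1,0,
0.8,4.3,3.1,-2.3,1.7,0.9,0,
0.8,4.2,3.2,-2.3,1.8,0.7,0,
0.8,4.3,3.1,-2.2,2,0.4,0,
0.8,4.2,3.2,-2.2,2.1,0.3,0,
0.8,4.3,3.1,-2.1,2.1,0.1,0 
--
0,0,0,-2.8,20.7,13,0,
0,0,0,-2.8,20.7,13,0,
0,0,0,-2.8,20.7,13,0,
0,0,0,-2.8,20.7,12.9,0,
0,0,0,-2.8,20.6,13,0,
0,0,0,-2.9,20.7,12.9,0,
0,0,0,-2.4,0,17.9,0,
0,0,0,-2.4,0,17.8,0,
0,0,0,-2.4,0,17.9,0,
0,0,0,-2.3,0,17.8,0,
0,0,0,-2.4,0.1,17.9,0 
--
```

jog_arm --increments '[0, 0, 0, -11.7, 0, -2.6, 0, 0, 0, 0, -11.7, 0, -2.7, 0, 0.8, 4.2, 3.1, -2.2, 1, 1.8, 0, 0.8, 4.2, 3.1, -2.3, 1.1, 1.6, 0, 0.8, 4.2, 3.1, -2.3, 1.2, 1.4, 0, 0.8, 4.2, 3.1, -2.3, 1.4, 1.2, 0, 0.8, 4.2, 3.2, -2.3, 1.5, 1.1, 0, 0.8, 4.3, 3.1, -2.3, 1.7, 0.9, 0, 0.8, 4.2, 3.2, -2.3, 1.8, 0.7, 0, 0.8, 4.3, 3.1, -2.2, 2, 0.4, 0, 0.8, 4.2, 3.2, -2.2, 2.1, 0.3, 0, 0.8, 4.3, 3.1, -2.1, 2.1, 0.1, 0]'

```text
t: 16.73
ee_pos: [477.4, 189.6, 265.3]
orientation: [-3.133, 0.003, -0.211]
ft_force: [0.5, 0.2, -0.7]
width: 21.6
grasp_force: 30.0
```

jog_arm --increments '[0, 0, 0, -2.8, 20.7, 13, 0, 0, 0, 0, -2.8, 20.7, 13, 0, 0, 0, 0, -2.8, 20.7, 13, 0, 0, 0, 0, -2.8, 20.7, 13, 0, 0, 0, 0, -2.8, 20.7, 13, 0, 0, 0, 0, -2.8, 20.7, 13, 0, 0, 0, 0, 0, 0, 0, 0, 0, 0, 0, 0, 0, 0, 0]'

```text
t: 17.73
ee_pos: [471.9, 66.2, 185.8]
orientation: [-3.134, 0.0, -0.208]
ft_force: [0.2, 0.2, -0.7]
width: 21.3
grasp_force: 30.0
```

```bash
cat > chk.py <<'E'
from h import *
import sys
o=get_obs();print(o["ee_pos"],o["width"],o["grasp_force"],o["t"],o["qpos"].round(2))
im=wrist();cv2.imwrite(sys.argv[1],im["pixels"]);P=cloud(im)
Rm=R.from_rotvec(o["orientation"]).as_matrix()
L=(P-o["ee_pos"])@Rm
k=(abs(L[...,1])<12)&(L[...,2]>-30)&(L[...,2]<20)&(L[...,0]>56)&(L[...,0]<115)
q=L[k];A=np.c_[q,np.ones(len(q))]
for i in range(3):
    c=np.linalg.lstsq(np.c_[q[:,:2],np.ones(len(q))],q[:,2],rcond=None)[0]
    q=q[abs(q[:,2]-np.c_[q[:,:2],np.ones(len(q))]@c)<3]
b=np.polyfit(q[:,0],q[:,1],1)
s,r=c[0],c[1];fx=np.array([1,b[0],s]);fx/=np.linalg.norm(fx)
n=-np.array([-s,-r,1]);n/=np.linalg.norm(n)
x0=54.; top=np.array([x0,np.polyval(b,x0),c@[x0,0,1]]);mid=top+74*fx-5.5*n
print("fx world",(Rm@fx).round(3),"n world",(Rm@n).round(3),"mid tool",mid.round(1),"mid world",(o["ee_pos"]+Rm@mid).round(1),len(q))
k=(abs(L[...,1])<8)&(L[...,2]>-40)&(L[...,2]<20)
for a in range(34,64,3):
    s=L[k&(L[...,0]>=a)&(L[...,0]<a+3)];print(a,np.median(s[:,2]).round(1) if len(s) else None,end="; ")
E
python3 chk.py pics/w6.png
```

```text
[471.86257106  66.18333333 185.77118894] 21.265778000059395 29.999770314898342 17.725 [ 0.12  0.2   2.07 -0.02  0.74  1.71]
fx world [ 1.    -0.001 -0.005] n world [0.005 0.003 1.   ] mid tool [126.5  -0.    5.2] mid world [598.   66.2 197.3] 4448
34 -17.9; 37 -16.5; 40 -15.8; 43 -15.6; 46 -15.2; 49 -13.9; 52 -10.4; 55 -10.1; 58 -9.7; 61 -9.2;
```

Level, flat and over the bar end. Now I lower it the last 89 mm slowly.

jog_arm --increments '[0, 0, 0, -2.4, 0, 18, 0, 0, 0, 0, -2.4, 0, 18, 0, 0, 0, 0, -2.4, 0, 18, 0, 0, 0, 0, -2.4, 0, 18, 0, 0, 0, 0, -2, 0, 14, 0, 0, 0, 0, 0, 0, 0, 0, 0, 0, 0, 0, 0, 0, 0, 0, 0, 0, 0, 0, 0, 0, 0, 0, 0, 0, 0, 0, 0]'

```text
t: 18.9
ee_pos: [471.8, 65.9, 98.8]
orientation: [-3.134, -0.0, -0.209]
ft_force: [0.1, 0.2, -0.8]
width: 21.7
grasp_force: 30.0
```

```bash
python3 chk.py pics/w7.png; python3 - <<'E'
from h import *
im=get_image("side");cv2.imwrite("pics/s7.png",cv2.resize(im["pixels"][160:310,220:440],None,fx=3.6,fy=3.6));
for n in("dish","half_handle","needle_handle"):print(n,[(np.round(r["centre"]).tolist(),round(r["p"],2)) for r in models.look_for(n,"side")[:4]])
E
```

```text
[471.76385454  65.94666362  98.78333797] 21.65655942005712 29.999764545354992 18.9 [ 0.12  0.37  2.12 -0.03  0.52  1.72]
fx world [ 1.    -0.    -0.006] n world [0.006 0.001 1.   ] mid tool [ 1.265e+02 -1.000e-01  5.300e+00] mid world [597.9  66.  110.3] 4446
34 -17.8; 37 -16.7; 40 -15.7; 43 -15.4; 46 -15.0; 49 -14.1; 52 -10.6; 55 -10.0; 58 -9.5; 61 -9.3; dish [([460.0, 74.0, 24.0], 0.7), ([375.0, 137.0, 24.0], 0.53)]
half_handle [([604.0, 57.0, 26.0], 0.72), ([576.0, 339.0, 159.0], 0.51), ([759.0, 17.0, 44.0], 0.4), ([386.0, -237.0, 12.0], 0.37)]
needle_handle [([549.0, 402.0, 145.0], 0.56)]
```

View pics/s7.png

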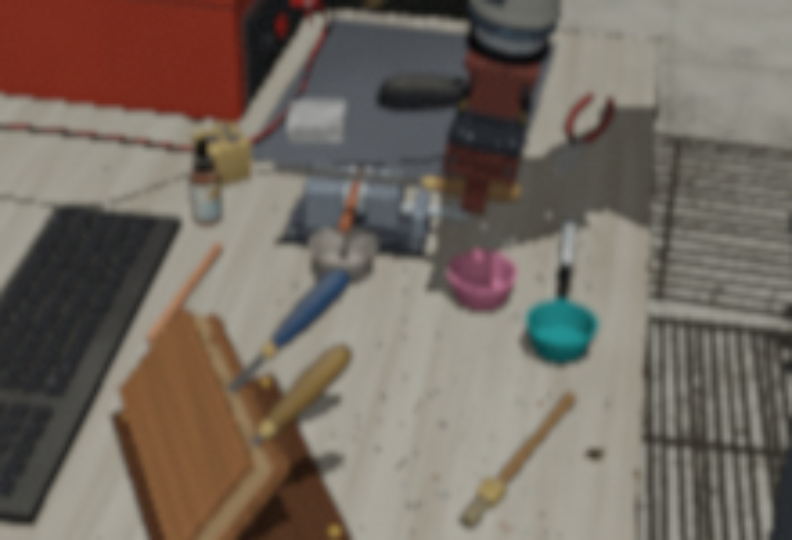

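View pics/w7.png

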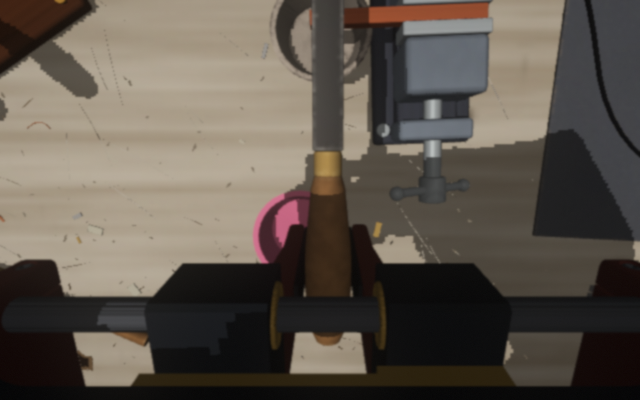

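The side view shows the dish upright under the bar's end at (342,250) and the other two files still in the rack. The wrist view shows the blade along column 328, crossing squarely over the bar's free end at (318,16). Nothing touches the file but the gripper, so I hand in.

```bash
python3 -c "
from workcell import job
print(job.close_job())"
```

```text
the job is handed in; nothing more can be done
None
```

I handed the job in with the dish standing under the bar's free end and the flat file held level, about 47 mm above the bar and square across it; no verdict came back from the judge.

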